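# Check the powder coat of a display stand with a hand gauge

### The job

Check the powder coat on the sloping black display stand: take the coating gauge out of the holder, zero it by pressing its sprung tip gently onto the bare steel disc, gauge upright, for about a second, then press the tip inside the white ring on the stand's slope with the gauge square to the slope. Press lightly but enough to push the tip at least half way in, touch the coating nowhere but at the ring, and leave everything else where it is. Keep holding the gauge steadily on the ring: the reading takes two seconds and the program finishes while still holding it there.

Things in the scene. Friction and masses are not known exactly. Their poses are not given: they have to be found in the camera images.
- gauge_center (a point): Coating gauge, tallest thing in the holder, standing tip-down in any one of its pockets. This point: on its axis, half-way up, 70 mm below the top. Black body, 34 mm (its x) by 24 mm (its y), from 34 mm below to 70 mm above this point; below it a steel collar 26 mm across. Grip the 24 mm flats (fingers closing along y), best 35 to 50 mm above this point. z: up the axis, away from the tip.
- gauge_tip (a point): End of the gauge's round-ended steel probe tip, 8 mm in diameter, on the gauge's axis; it stands 6 mm out of the collar when free (76 mm below the gauge's centre) and moves with the tip. z as for the gauge: along its axis, from tip to top.
- plunger (a joint): How far the probe tip is pushed into the collar: 0 free, 0.006 m fully in (flush). Spring: about 1 N to start it, 3.2 N half way (3 mm), 5.3 N fully in; beyond that the collar itself bears rigidly.
- gauge: The same gauge as a whole, 140 g: origin at the centre of the collar's flat end, 70 mm below its centre and 140 mm below its top; axes the same.
- holder: Grey plastic block, fixed, 130 by 130 by 42 mm; origin at the centre of its underside. Four round pockets 30 mm across and 30 mm deep, 31 mm either way from the middle in x and y; the gauge's collar (26 mm) rests on a ledge 12 mm above the bench, its tip free in a hole below. Lift the gauge straight up 50 mm or more to clear it.
- zero_disc: Bare steel reference disc, loose, 60 mm in diameter, 10 mm thick, 220 g, lying flat on the black mat; origin at the centre of its underside.
- disc_top (a point): Centre of the disc's upper face, where the gauge is zeroed; z up.
- mat: Black rubber mat under the disc, 100 by 100 by 3 mm, fixed; origin at the centre of its underside.
- stand: Display stand, folded from black powder-coated steel sheet, fixed, 240 mm wide (its y), 190 mm deep: a flat face sloping up at 20 degrees (0.35 rad) from a low front edge (towards its -x, 30 mm high, with a lip 20 mm tall) to a rear edge 99 mm high. Origin at the bench, under the middle.
- ring (a point): Centre of the white ring drawn on the stand's sloping face, 27 mm outside and 21 mm inside diameter; on the face's surface, z pointing square out of the face, x up the slope. It is 115 mm up the slope from the front edge and 45 mm left (+y) of the stand's middle.
- marker: Bystander: white paint marker, 24 mm in diameter, 76 mm long, standing in a pocket of the holder; origin at its lower end.
- torch: Bystander: aluminium pocket torch, head 32 mm in diameter, 68 mm long, standing in a pocket; origin at its lower end.
- brush: Bystander: short round dusting brush, 25 mm in diameter, 74 mm long, standing bristles-up in a pocket; origin at its lower end.
- tin: Bystander: round stainless tin with a lid, 88 mm in diameter, 48 mm tall, on the bench; origin at the centre of its underside.
- votive: Bystander: glass candle cup, 64 mm in diameter, 60 mm tall; origin at the centre of its underside.
- spoon: Bystander: steel serving spoon, 240 mm long, lying on the bench.
Mind the look-alikes: they are no part of the job. There is more than one size of the zero_disc; the one meant has the size given above.

How it is judged (in metres and radians):
On the way, in this order (a step that is already met when the one before it is completed fails the run):
1. the gauge is lifted clear of the holder (contact force between the fingers and gauge above 2 N and height (world z) of gauge_tip above 0.044 m), for 0.1 s.
2. the gauge is zeroed: held upright with its tip pressed on the bare disc (contact force between the fingers and gauge above 2 N and contact force between gauge and zero_disc between 1.5 and 12 N and value of joint plunger above 0.0025 m and angle between gauge_tip's own z axis and vertical below 0.14 rad and horizontal distance between gauge_tip and disc_top below 0.025 m), for 0.7 s.
3. the reading: held square to the slope with the tip pressed inside the ring (contact force between the fingers and gauge above 2 N and contact force between gauge and stand between 1.5 and 12 N and value of joint plunger above 0.0025 m and angle between the z axis of gauge_tip and the z axis of ring, either way round below 0.14 rad and distance between gauge_tip and ring below 0.01 m), for 1.5 s.
At the end, for the whole second after the job is handed in: The fingers hold the gauge still, its tip within 10 mm of the ring's centre, pressing 1.5 to 12 N, pushed in over 2.5 mm, its axis within 8 degrees of square to the slope, after at least 0.7 s likewise upright on the disc and 1.5 s on the ring; the disc is still on its mat (all of step 3 and linear speed of gauge below 0.02 m/s and contact force between gauge and holder below 0.1 N and contact force between gauge and zero_disc below 0.1 N and horizontal distance between disc_top and mat below 0.05 m); the arm keeps its last pose, push and grip.
It fails at once if the gauge is pressed hard (over 20 N) on the stand or the disc (contact force between gauge and stand above 20 N or contact force between gauge and zero_disc above 20 N).
It fails at once if the gauge touches the coating more than 20 mm from the ring's centre (contact force between gauge and stand above 1 N and distance between gauge_tip and ring above 0.02 m).
It fails at once if the gripper presses on the stand (contact force between the arm and stand above 3 N).
It fails at once if something else is disturbed (moved over 30 mm) (distance of any of marker, torch, brush, tin, votive, spoon, zero_disc from where it was at the start of the episode above 0.03 m).
It also fails if it takes over 59 s, if anything falls off the work surface, if the arm or the gripper's body presses on something with over 40 N, if the wrist force passes 120 N, or if a joint passes its speed limit or range.

### The arm

A 6-joint arm with a two-finger parallel gripper is mounted at the origin on the work surface. World frame = base frame: x ahead of the robot, y to its left, z up, the work surface at z = 0. Lengths are in m, angles in degrees, forces in N, time in s.
With the tool pointing down it reaches from about 0.25 to 0.725 m from the base axis. Payload 9.7 kg.
Tool frame: the origin (TCP) lies on the centre line of the jaws, within the pads' length; the fingertips stand 19 mm ahead of it and the grasp point (between the pads) is the TCP; z points along the fingers, y is the direction in which the jaws open and shut (so a half turn about z gives the same grasp; the last joint's range is limited). The gripper opens to 85 mm and grips with 20 to 120 N. Pads are 22 mm wide; open, the fingers measure 114 mm over their backs; the gripper's body (76 mm by 85 mm) begins 54 mm behind the grasp point. The pads swing forward as they close: fully open they stand 13 mm farther back than shut.
Start: joints at [-66.291, 4.979, 10.078, 95.1, 0, 90], TCP at [0.221, -0.504, 0.23] pointing down, gripper open.
Joint ranges: [-179.16, 179.16], [-48.56, 103.87], [-65.8, 70.77], [-126.05, 130.52], [-82.76, 87.17], [-180, 180]. Speed limits (degrees/s): [127.2, 127.2, 147.25, 180, 180, 180].

### API

Orientations are given as [roll, pitch, yaw] about the fixed x, y, z axes, in that order (R = Rz(yaw) Ry(pitch) Rx(roll)).
In Python, from workcell import bot gives the robot as it stands.
- The arm moves only by the tool servo_tool, never from a script. Its argument "motion" is a list that holds one entry, the list of rows, each a list of 6 numbers: the shift along the tool's x, y, z in mm, then the turn, a rotation vector about the tool's x, y, z in rad. A call has 1 to 5 rows; each row shifts and turns the commanded pose from where the row before left it, along the tool's axes as they then stand; what a row does not reach is not made up. A row lasts 1/10 s, in which the tool goes at most 50 mm and 8.59 degrees, less where a joint would pass 70% of its speed; a pose out of reach is approached as far as the arm can. A call is refused whole if a number of a shift passes 50 or a number of a turn 0.15, either way. A call with a gripper value outside its range is refused whole. "gripper" is the finger opening in mm, from 0 to 85.4, set as the call begins (left out, the last holds). The fingers move at their own pace and stop on an object; "newtons" is the grip in N (left out, the last holds). Time passes only in rows, so rows that do not move let the fingers close. It gives the time, the measured TCP pose, the force and the opening at its end, in the units of the state.
- bot.get_obs(): the state, without advancing time (a new reading comes with each control period).
- bot.camera(name): name is "scene" or "top" or "wrist"; returns a dict with "color" (480x640x3 uint8, red, green, blue), "fx", "fy", "cx", "cy" (pixels), "R" (3x3) and "t" (3): a world point X has camera coordinates R X + t. Camera axes: x right, y down, z forward; pixel columns grow to the right and rows downward; lengths in m; the calibration is good to about 2 mm. A picture is of the moment at which its call begins. There is no depth.
- bot.job_done(): hands the job in, once; it reports no verdict.
Trained networks look in a picture, given as the dict that the camera call returned (one of the last four; its "shot" number tells which), for a name from the list of things; names that differ only in an ending like _2 or _b are one class to them, and where a whole thing is asked for, a point or a joint stands for the part that bears it (a point fixed in the world has none). Each returns a list of dicts, best first, with "confidence" (0 to 1); they miss things now and then, are a little off and sometimes report something else, mostly with a low value. They report only what shows in the picture. A call takes as long as a camera call. They do not tell look-alikes from the thing itself.
- bot.look_for(picture, label): "rect" ([left, top, width, height] in pixels, round what is visible of it).
The state is a dict: "time": time; "q": joint angles; "qd": joint speeds; "joint_efforts": joint torques, N m; "ee_pos": TCP position; "tcp_rot": TCP orientation; "wrist_force": force on the tool from outside, world axes, zero at the start; "torque": the same for the moment, N m; "opening": finger opening in m.
Only numpy, scipy, OpenCV 4.12 (cv2) and the standard library are available. Lean on these libraries where they do the work, as an engineer would, in place of code of your own. Each camera call takes 0.05 s, during which the arm holds its last target.

## Working session

There is one attempt and no reset: what is moved stays moved. The work goes in short steps, Python scripts to look and compute and a tool call to move; the robot and the scene stay as the last step left them, time stands still between calls to the robot, and variables do not carry over. Pictures are saved under pics/ and viewed, and the job is handed in when it is done.

Besides the shell and the picture viewer there is one more tool, called after "Emit:" as name([rows], argument=value, ...), one row to a line, values as JSON. servo_tool: Moves the arm, as the interface text tells. Its arguments: {"type":"object","properties":{"motion":{"type":"array","items":{"type":"array","items":{"type":"array","items":{"type":"number"}}}},"gripper":{"type":"number"},"newtons":{"type":"number"}},"required":["motion"]}

```bash
mkdir -p pics
cat > h.py <<'E'
import numpy as np, cv2
from workcell import bot
def save(p,n): cv2.imwrite('pics/'+n+'.png',cv2.cvtColor(p['color'],cv2.COLOR_RGB2BGR))
def proj(p,X):
    c=np.array(p['R'])@np.array(X)+np.array(p['t']); return np.array([p['fx']*c[0]/c[2]+p['cx'],p['fy']*c[1]/c[2]+p['cy']])
def ray(p,u,v):
    R=np.array(p['R']);t=np.array(p['t'])
    d=R.T@np.array([(u-p['cx'])/p['fx'],(v-p['cy'])/p['fy'],1]); return -R.T@t,d
def atz(p,u,v,z):
    o,d=ray(p,u,v); return o+d*(z-o[2])/d[2]
E
python3 - <<'E'
from h import *
o=bot.get_obs(); print(o)
for n in ['scene','top','wrist']:
    p=bot.camera(n); save(p,n+'0'); print(n,p['fx'],p['cx'],p['cy'],(-np.array(p['R']).T@np.array(p['t'])).round(3),np.array(p['R']).round(3).tolist())
    for l in ['gauge','holder','zero_disc','mat','stand','ring','tin','votive','marker','torch','brush']:
        print(l,[(np.round(r['rect']).tolist(),round(r['confidence'],2)) for r in bot.look_for(p,l)][:4])
E
```

```text
{'time': 0.0, 'q': array([-6.62928720e+01,  5.01064631e+00,  1.00335266e+01,  9.51005144e+01,
        1.05339746e-03,  9.00008314e+01]), 'qd': array([ 0.03996643,  0.01467862,  0.07714306, -0.08755081,  0.02671946,
       -0.00682406]), 'joint_efforts': array([-1.02534937e-03, -5.20385206e+01,  4.64804649e+01,  1.61666167e-02,
       -2.30821379e-04,  2.33772357e-05]), 'ee_pos': array([ 0.22104027, -0.50336053,  0.22897913]), 'tcp_rot': array([-1.79922366e+02, -1.05227003e-03,  2.37062952e+01]), 'wrist_force': array([-0.61073272, -0.20531588, -0.52261534]), 'torque': array([-0.01472619,  0.00187242,  0.00712813]), 'opening': 0.08528366079983313}
scene 491.0704238450449 318.49420288958066 242.6903978530193 [1.106 0.387 0.63 ] [[-0.497, 0.868, 0.019], [0.546, 0.33, -0.77], [-0.675, -0.372, -0.638]]
gauge []
holder [([357.0, 245.0, 78.0, 79.0], 0.63), ([413.0, 209.0, 22.0, 59.0], 0.52), ([235.0, 279.0, 52.0, 40.0], 0.2)]
zero_disc [([408.0, 215.0, 38.0, 25.0], 0.71), ([271.0, 190.0, 40.0, 25.0], 0.66), ([310.0, 236.0, 29.0, 19.0], 0.63)]
mat [([286.0, 226.0, 70.0, 49.0], 0.58), ([238.0,
[... 630 characters left out ...]
)]
holder [([220.0, 235.0, 71.0, 77.0], 0.71)]
zero_disc [([243.0, 346.0, 36.0, 39.0], 0.88), ([318.0, 284.0, 24.0, 22.0], 0.65), ([371.0, 319.0, 36.0, 38.0], 0.61)]
mat [([305.0, 270.0, 45.0, 46.0], 0.58)]
stand [([406.0, 207.0, 122.0, 105.0], 0.87)]
ring [([414.0, 207.0, 118.0, 103.0], 0.62)]
tin [([313.0, 182.0, 38.0, 42.0], 0.7)]
votive [([367.0, 136.0, 27.0, 32.0], 0.88)]
marker []
torch [([227.0, 257.0, 14.0, 18.0], 0.6)]
brush []
wrist 373.13239738428024 321.8992526554991 243.51002026562233 [ 0.282 -0.477  0.374] [[0.401, -0.916, 0.0], [-0.883, -0.387, 0.265], [-0.242, -0.106, -0.964]]
gauge []
holder []
zero_disc []
mat []
stand []
ring []
tin []
votive []
marker []
torch []
brush []
```

View pics/scene0.png

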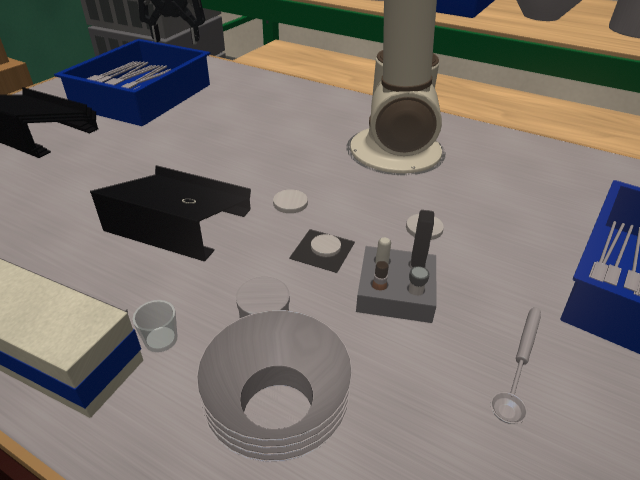

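View pics/top0.png

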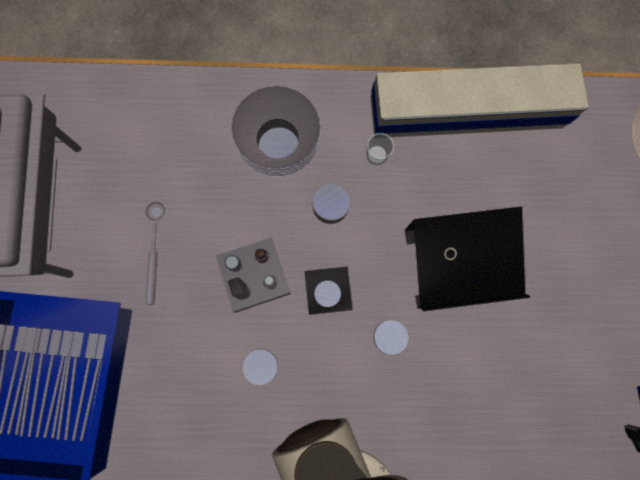

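Run:
```python
import cv2,numpy as np
a=cv2.imread('pics/scene0.png')[150:270,80:260]; b=cv2.imread('pics/top0.png')[190:320,210:540]
g=lambda x:(255*(x/255.)**0.5).astype(np.uint8)
cv2.imwrite('pics/z1.png',g(cv2.resize(a,None,fx=4.4,fy=4.4,interpolation=2)))
cv2.imwrite('pics/z2.png',g(cv2.resize(b,None,fx=2.4,fy=2.4,interpolation=2)))
```

```text
(no output)
```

View pics/z1.png

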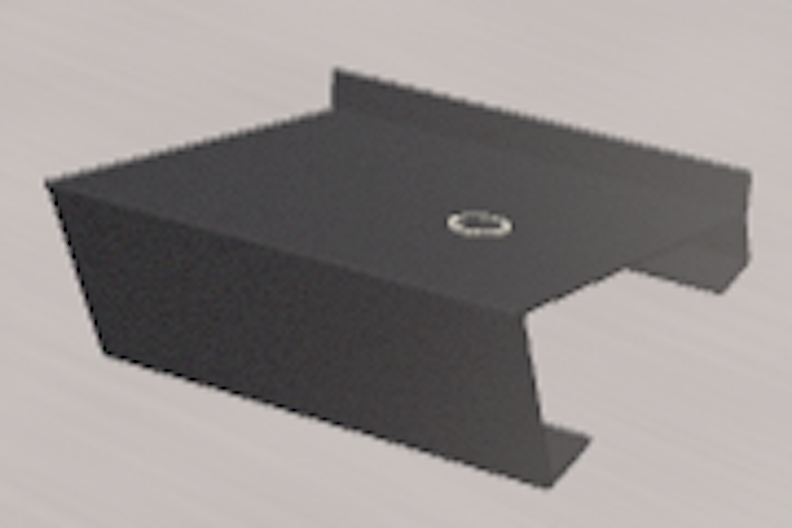

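View pics/z2.png

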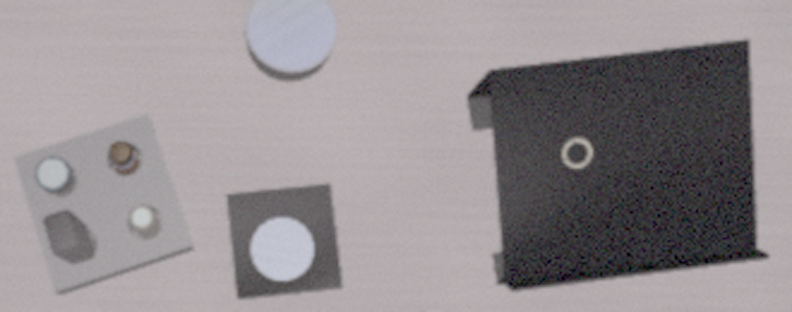

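Run:
```python
from h import *
import pickle
from scipy.optimize import least_squares
S=bot.camera('scene');T=bot.camera('top')
pickle.dump((S,T),open('cams.pkl','wb'))
zs=lambda u,v:np.array([80+(u+.5)/4.4-.5,150+(v+.5)/4.4-.5]); zt=lambda u,v:np.array([210+(u+.5)/2.4-.5,190+(v+.5)/2.4-.5])
a=np.radians(20)
print('ring top',atz(T,*zt(577,153),.0693),'scene',atz(S,*zs(480,224),.0693))
D=.19
obs=[(S,zs(525,313),(D/2,.12,.099)),(S,zs(48,182),(D/2,-.12,.099)),(S,zs(480,224),(-D/2+.115*np.cos(a),.045,.0693)),(S,zs(335,68),(-D/2,-.12,.05)),(S,zs(750,172),(-D/2,.12,.05)),
(T,zt(497,70),(D/2,.12,.099)),(T,zt(747,42),(D/2,-.12,.099)),(T,zt(577,153),(-D/2+.115*np.cos(a),.045,.0693)),(T,zt(512,289),(-D/2,.12,.05)),(T,zt(767,256),(-D/2,-.12,.05))]
def W(p,X):
    c,s=np.cos(p[2]),np.sin(p[2]); return np.array([p[0]+c*X[0]-s*X[1],p[1]+s*X[0]+c*X[1],X[2]])
f=lambda p:np.concatenate([proj(P,W(p,X))-uv for P,uv,X in obs])
r=least_squares(f,[.4,-.2,0]);print(r.x,np.degrees(r.x[2]),f(r.x).reshape(-1,2).round(1).tolist());print('ring',W(r.x,obs[2][2]))
print('disc top',atz(T,*zt(282,249),.013),atz(S,325.5,242,.013))
print('holder top corners',[atz(T,*zt(*c),.042).round(4).tolist() for c in [(15,157),(148,115),(193,248),(58,293)]])
print('gauge top: T',atz(T,*zt(62,228),.152), 'S',atz(S,427,212,.152))
print('disc widths', [ (np.linalg.norm(atz(T,*zt(250,249),.013)-atz(T,*zt(315,249),.013)))])
```

```text
ring top [ 0.53171    -0.22426201  0.0693    ] scene [ 0.53194118 -0.22534627  0.0693    ]
[ 0.52212137 -0.27104397  0.13715586] 7.858451809182461 [[-1.2, -1.0], [-0.4, -1.2], [1.3, -0.6], [-0.1, 0.2], [0.0, 0.1], [-3.3, 0.1], [1.6, -0.8], [0.2, 1.3], [-0.5, -1.0], [0.8, -0.7]]
ring [ 0.52891065 -0.22468029  0.0693    ]
disc top [0.44553977 0.04004997 0.013     ] [0.44399911 0.03771229 0.013     ]
holder top corners [[0.5235, 0.2875, 0.042], [0.5651, 0.1669, 0.042], [0.4426, 0.1222, 0.042], [0.4004, 0.2423, 0.042]]
gauge top: T [0.44758689 0.22481363 0.152     ] S [0.43718697 0.22277824 0.152     ]
disc widths [np.float64(0.06084538348660428)]
```

Emit:
servo_tool([
  [[24.8,-28.8,-4,0,0,0],[24.8,-28.8,-4,0,0,0],[24.8,-28.8,-4,0,0,0],[24.8,-28.8,-4,0,0,0],[24.8,-28.8,-4,0,0,0]],
], gripper=85, newtons=40)

```text
time: 2.4
ee_pos: [0.2769, -0.3205, 0.2499]
tcp_rot: [180.0, -0.0, 23.7]
wrist_force: [0.7, -0.5, 0.2]
opening: 0.085
```

Emit:
servo_tool([
  [[24.8,-28.8,-4,0,0,0],[24.8,-28.8,-4,0,0,0],[24.8,-28.8,-4,0,0,0],[24.8,-28.8,-4,0,0,0],[24.8,-28.8,-4,0,0,0]],
])

```text
time: 2.9
ee_pos: [0.3325, -0.1387, 0.2701]
tcp_rot: [180.0, -0.0, 23.7]
wrist_force: [0.0, 0.2, 0.0]
opening: 0.0852
```

Emit:
servo_tool([
  [[24.8,-28.8,-3,0,0,0],[24.8,-28.8,-3,0,0,0],[24.8,-28.8,-3,0,0,0],[24.8,-28.8,-3,0,0,0],[24.8,-28.8,-3,0,0,0]],
])

```text
time: 3.4
ee_pos: [0.3882, 0.0432, 0.2851]
tcp_rot: [180.0, -0.0, 23.7]
wrist_force: [0.4, -0.3, -0.3]
opening: 0.085
```

Emit:
servo_tool([
  [[24.8,-28.8,0,0,0,0],[24.8,-28.8,0,0,0,0],[24.8,-28.8,0,0,0,0],[24.8,-28.8,0,0,0,0],[24.8,-28.8,0,0,0,0]],
])

```text
time: 3.9
ee_pos: [0.4493, 0.2131, 0.2848]
tcp_rot: [-179.4, -0.0, 25.1]
wrist_force: [0.1, -0.3, 0.8]
opening: 0.085
```

Run:
```python
from h import *
import pickle
o=bot.get_obs(); print(o['time'],o['ee_pos'],o['tcp_rot'],o['wrist_force'],o['q'])
p=bot.camera('wrist'); save(p,'w1'); print(bot.look_for(p,'gauge')); pickle.dump(p,open('w1.pkl','wb'))
```

```text
3.9 [0.44930355 0.21311503 0.28480026] [-1.79381383e+02 -1.83710448e-02  2.50665433e+01] [ 0.12959591 -0.28854815  0.79184072] [ 25.01953248  -0.67121667  10.46385    101.11720323   0.61863215
 179.95298646]
[{'rect': [288.8, 189.9, 37.0, 58.6], 'confidence': 0.94}, {'rect': [301.7, 126.7, 35.1, 34.8], 'confidence': 0.4}]
```

View pics/w1.png

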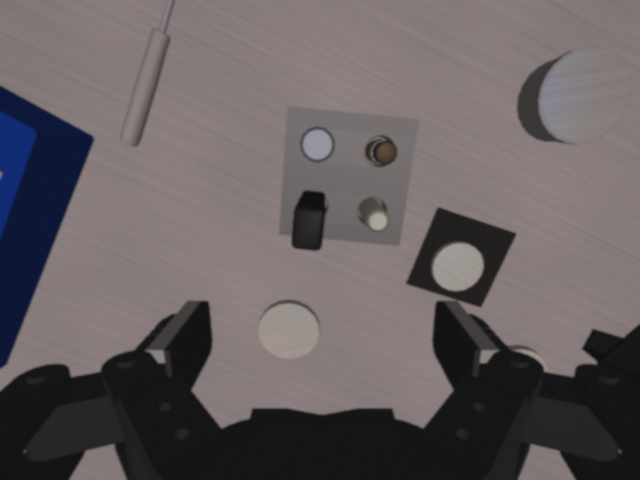

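Run:
```python
import cv2,numpy as np
a=cv2.imread('pics/w1.png')[180:260,260:360]
cv2.imwrite('pics/z3.png',cv2.convertScaleAbs((255*(cv2.resize(a,None,fx=7,fy=7,interpolation=2)/255.)**0.4)))
```

```text
(no output)
```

View pics/z3.png

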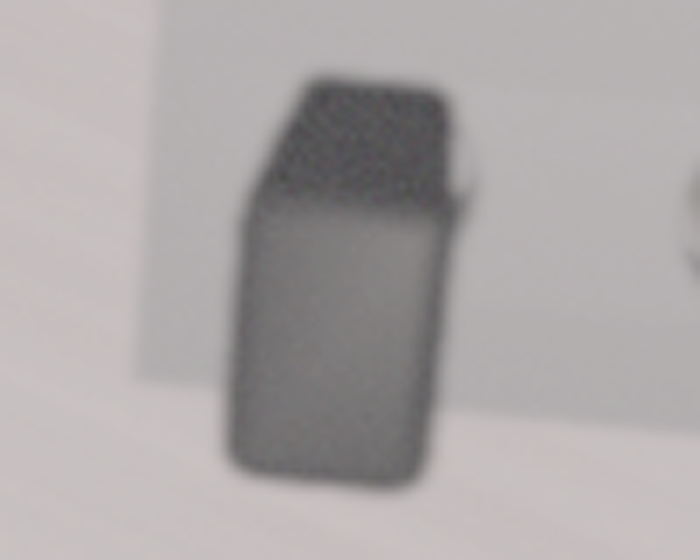

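```bash
cat >> h.py <<'E'
from scipy.spatial.transform import Rotation as Rot
def toolR(o): return Rot.from_euler('xyz',o['tcp_rot'],degrees=True).as_matrix()
E
python3 - <<'E'
from h import *
import pickle
p=pickle.load(open('w1.pkl','rb'))
C=[atz(p,260+(u+.5)/7-.5,180+(v+.5)/7-.5,.152) for u,v in [(248,200),(447,210),(425,488),(230,470)]]
C=np.array(C);print(C.round(4)); print('center',C.mean(0), 'w',np.linalg.norm(C[1]-C[0]),np.linalg.norm(C[2]-C[3]),'h',np.linalg.norm(C[3]-C[0]),np.linalg.norm(C[1]-C[2]))
x=(C[0]+C[1]-C[2]-C[3]);print('long axis yaw',np.degrees(np.arctan2(x[1],x[0]))); y=C[0]+C[3]-C[1]-C[2]; print('y yaw',np.degrees(np.arctan2(y[1],y[0])))
for uv in [(287,108),(418,120),(400,245),(279,235)]: print(atz(p,*uv,.042).round(4))
o=bot.get_obs();R=toolR(o);print(R.round(3)); print('delta tool',R.T@(C.mean(0)-o['ee_pos']))
# disc via wrist
print('disc',atz(p,458,266,.013))
E
```

```text
[[0.4564 0.2405 0.152 ]
 [0.4645 0.2207 0.152 ]
 [0.4353 0.2097 0.152 ]
 [0.428  0.2301 0.152 ]]
center [0.44602418 0.22525451 0.152     ] w 0.021381501270712408 0.02161475437452717 h 0.03023066116438803 0.031170880143754395
long axis yaw 20.392072579961653
y yaw 110.96271577768657
[0.5223 0.288  0.042 ]
[0.5666 0.1666 0.042 ]
[0.4464 0.1222 0.042 ]
[0.4012 0.2444 0.042 ]
[[ 0.906  0.423 -0.006]
 [ 0.423 -0.906  0.009]
 [-0.001 -0.011 -1.   ]]
delta tool [ 0.00124355 -0.01144022  0.13144508]
disc [0.44793873 0.04003135 0.013     ]
```

Emit:
servo_tool([
  [[0,0,0,0,0,-0.149],[0,0,0,0,0,-0.149],[0,0,0,0,0,-0.149],[0,0,0,0,0,-0.149],[0,0,0,0,0,-0.149]],
])

```text
time: 4.5
ee_pos: [0.4493, 0.2102, 0.2849]
tcp_rot: [-179.6, -0.4, 67.8]
wrist_force: [0.2, 1.1, 0.1]
opening: 0.0852
```

Emit:
servo_tool([
  [[0,0,0,0,0,-0.149],[0,0,0,0,0,-0.149],[0,0,0,0,0,-0.149],[0,0,0,0,0,-0.149],[0,0,0,0,0,-0.149]],
])

```text
time: 5.0
ee_pos: [0.4493, 0.2101, 0.2849]
tcp_rot: [-180.0, -0.6, 110.5]
wrist_force: [0.1, -0.3, 0.6]
opening: 0.0851
```

Emit:
servo_tool([
  [[0,0,0,0,0,-0.149],[0,0,0,0,0,-0.149],[0,0,0,0,0,-0.149],[0,0,0,0,0,-0.149],[0,0,0,0,0,-0.149]],
])

```text
time: 5.5
ee_pos: [0.4493, 0.2101, 0.2849]
tcp_rot: [179.6, -0.5, 153.2]
wrist_force: [-0.0, -0.8, -0.5]
opening: 0.0849
```

Emit:
servo_tool([
  [[0,0,0,0,0,-0.149],[0,0,0,0,0,-0.149],[0,0,0,0,0,-0.149],[0,0,0,0,0,-0.149],[0,0,0,0,0,-0.149]],
])

```text
time: 6.0
ee_pos: [0.4493, 0.2101, 0.2849]
tcp_rot: [179.4, -0.1, -164.1]
wrist_force: [-0.5, -0.8, 0.3]
opening: 0.0846
```

```bash
cat >> h.py <<'E'
def delta(pos,Rt):
    """tool-frame shift, and tool-frame rotvec to reach pose (from now)"""
    o=bot.get_obs();R=toolR(o)
    print('t',o['time'],'pos',o['ee_pos'].round(4),'rot',o['tcp_rot'].round(2),'F',o['wrist_force'].round(2),'op',round(o['opening'],4),'q',o['q'].round(1))
    print('shift mm (tool now)',(1000*R.T@(np.array(pos)-o['ee_pos'])).round(1),'turn rad',Rot.from_matrix(R.T@Rt).as_rotvec().round(4))
    print('shift in target axes',(1000*Rt.T@(np.array(pos)-o['ee_pos'])).round(1))
def eul(r,p,y): return Rot.from_euler('xyz',[r,p,y],degrees=True).as_matrix()
E
python3 - <<'E'
from h import *
delta([.4455,.2248,.124],eul(180,0,200.7))
E
```

```text
t 6.0 pos [0.4493 0.2101 0.2849] rot [ 1.7942e+02 -9.0000e-02 -1.6413e+02] F [-0.52 -0.81  0.34] op 0.0846 q [ 24.7  -0.8  10.3 101.1   0.6   8.8]
shift mm (tool now) [ -0.6  13.5 161.1] turn rad [ 0.0102 -0.0011 -0.0842]
shift in target axes [ -1.6  15.1 160.9]
```

Emit:
servo_tool([
  [[0,0,0,0.01,-0.001,-0.084],[-1.5,15,30,0,0,0],[0,0,30,0,0,0],[0,0,0,0,0,0]],
])

```text
time: 6.4
ee_pos: [0.4441, 0.2243, 0.2212]
tcp_rot: [-180.0, -0.3, -159.6]
wrist_force: [-0.3, 0.2, -0.1]
opening: 0.0851
```

Run:
```python
from h import *
import pickle
delta([.4455,.2248,.124],eul(180,0,200.7))
p=bot.camera('wrist'); save(p,'w2');pickle.dump(p,open('w2.pkl','wb'))
a=cv2.imread('pics/w2.png')
print(bot.look_for(p,'gauge'))
cv2.imwrite('pics/w2z.png',cv2.convertScaleAbs(255*(cv2.resize(a[100:400,180:480],None,fx=2,fy=2)/255.)**.5))
```

```text
t 6.4 pos [0.4441 0.2243 0.2212] rot [-179.97   -0.34 -159.63] F [-0.33  0.18 -0.09] op 0.0851 q [26.8 -2.   2.  94.4  0.   6.4]
shift mm (tool now) [-2.  -0.  97.2] turn rad [-0.0004 -0.0059 -0.0057]
shift in target axes [-1.4 -0.1 97.2]
[{'rect': [300.9, 207.5, 39.4, 75.8], 'confidence': 0.9}]
```

View pics/w2z.png

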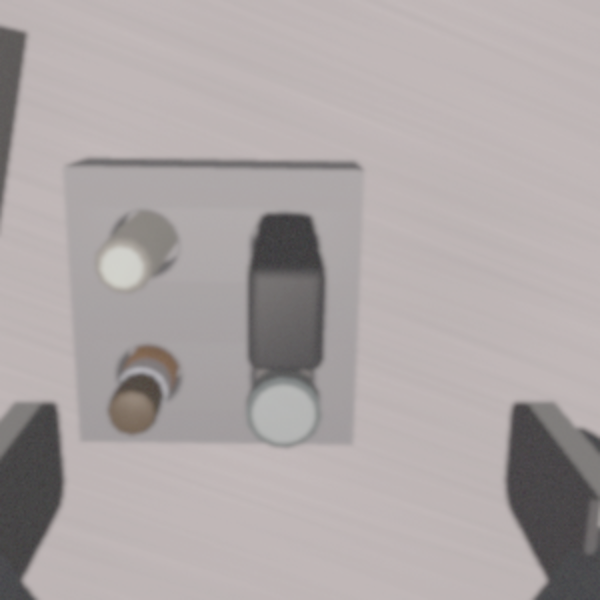

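Run:
```python
from h import *
import pickle
p=pickle.load(open('w2.pkl','rb'))
C=np.array([atz(p,180+u/2,100+v/2,.152) for u,v in [(249,269),(325,269),(322,369),(249,367)]])
print(C.mean(0),np.linalg.norm(C[1]-C[0]),np.linalg.norm(C[3]-C[0]))
x=(C[0]+C[1]-C[2]-C[3]);print('long axis yaw',np.degrees(np.arctan2(x[1],x[0])))
delta([*C.mean(0)[:2],.124],eul(180,0,200.5))
```

```text
[0.44472408 0.22539762 0.152     ] 0.022404986160158007 0.030786840840020067
long axis yaw -160.43975544677366
t 6.5 pos [0.4454 0.2248 0.2254] rot [ 1.7999e+02 -3.0000e-02 -1.5965e+02] F [-0.57  0.15 -0.06] op 0.0853 q [26.8 -2.1  2.4 94.5  0.   6.4]
shift mm (tool now) [  0.3   0.8 101.4] turn rad [ 0.0002 -0.0006 -0.0026]
shift in target axes [  0.4   0.8 101.4]
```

Emit:
servo_tool([
  [[0.3,0.8,25,0,0,0],[0,0,25,0,0,0],[0,0,25,0,0,0],[0,0,25,0,0,0],[0,0,0,0,0,0]],
])

```text
time: 7.0
ee_pos: [0.4446, 0.2253, 0.1238]
tcp_rot: [180.0, -0.1, -159.7]
wrist_force: [0.0, -0.1, -0.9]
opening: 0.0849
```

Emit:
servo_tool([
  [[0,0,0,0,0,0],[0,0,0,0,0,0],[0,0,0,0,0,0],[0,0,0,0,0,0],[0,0,0,0,0,0]],
], gripper=15, newtons=40)

```text
time: 7.5
ee_pos: [0.4455, 0.226, 0.1257]
tcp_rot: [180.0, 0.1, -159.6]
wrist_force: [-0.3, 0.7, 5.4]
opening: 0.0237
```

Emit:
servo_tool([
  [[0,0,0,0,0,0],[0,0,0,0,0,0],[0,0,0,0,0,0],[0,0,0,0,0,0],[0,0,0,0,0,0]],
])

```text
time: 8.0
ee_pos: [0.4455, 0.226, 0.1258]
tcp_rot: [180.0, 0.1, -159.6]
wrist_force: [0.2, -0.2, 5.8]
opening: 0.0235
```

Run:
```python
from h import *
delta([.4455,.2248,.124],eul(180,0,200.5))
p=bot.camera('scene'); save(p,'s2')
cv2.imwrite('pics/s2z.png',cv2.resize(p['color'][100:360,280:560,::-1],None,fx=2,fy=2))
```

```text
t 8.0 pos [0.4455 0.226  0.1258] rot [ 1.7999e+02  8.0000e-02 -1.5963e+02] F [ 0.23 -0.19  5.8 ] op 0.0235 q [26.9 -2.8 -9.3 83.4  0.   6.5]
shift mm (tool now) [ 0.5 -1.1  1.7] turn rad [ 0.0003  0.0015 -0.0022]
shift in target axes [ 0.5 -1.1  1.8]
```

View pics/s2z.png

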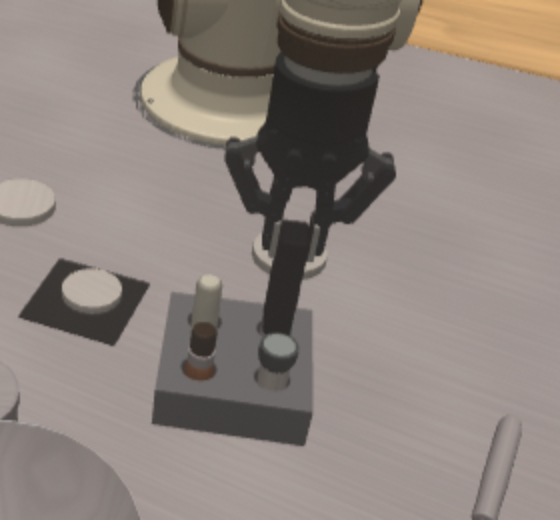

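Emit:
servo_tool([
  [[0,0,-10,0,0,0],[0,0,-20,0,0,0],[0,0,-25,0,0,0],[0,0,-25,0,0,0],[0,0,-25,0,0,0]],
])

```text
time: 8.55
ee_pos: [0.4448, 0.2258, 0.231]
tcp_rot: [180.0, -0.0, -159.6]
wrist_force: [0.4, 0.3, -1.7]
opening: 0.0235
```

Emit:
servo_tool([
  [[0,0,-5,0,0,0],[0,0,0,0,0,0],[0,0,0,0,0,0]],
])

```text
time: 8.85
ee_pos: [0.4448, 0.2258, 0.2334]
tcp_rot: [180.0, -0.1, -159.6]
wrist_force: [-0.1, 0.5, -2.1]
opening: 0.0231
```

Run:
```python
from h import *
delta([.4455,.0395,.24],eul(180,0,200.5))
p=bot.camera('scene'); save(p,'s3')
cv2.imwrite('pics/s3z.png',cv2.resize(p['color'][60:320,280:560,::-1],None,fx=2,fy=2))
```

```text
t 8.85 pos [0.4448 0.2258 0.2334] rot [ 1.7999e+02 -1.2000e-01 -1.5962e+02] F [-0.11  0.47 -2.05] op 0.0231 q [26.9 -1.8  3.5 95.5  0.   6.5]
shift mm (tool now) [  64.2 -174.8   -6.5] turn rad [ 0.0002 -0.002  -0.0021]
shift in target axes [  64.6 -174.7   -6.6]
```

View pics/s3z.png

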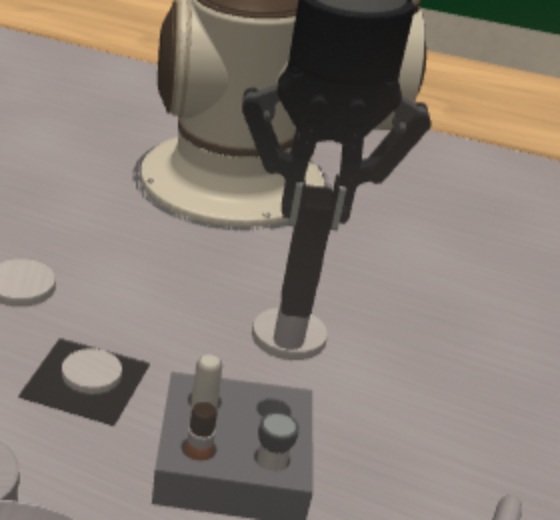

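Emit:
servo_tool([
  [[10.7,-29.1,0,0,0,0],[10.7,-29.1,0,0,0,0],[10.7,-29.1,0,0,0,0],[10.7,-29.1,0,0,0,0],[10.7,-29.1,0,0,0,0]],
])

```text
time: 9.4
ee_pos: [0.445, 0.0697, 0.2334]
tcp_rot: [180.0, -0.1, -159.6]
wrist_force: [-0.3, 0.1, -1.8]
opening: 0.0235
```

Emit:
servo_tool([
  [[10.7,-29.1,0,0,0,0],[0,0,25,0,0,0],[0,0,25,0,0,0],[0,0,15,0,0,0],[0,0,0,0,0,0]],
])

```text
time: 9.9
ee_pos: [0.4441, 0.0396, 0.1665]
tcp_rot: [179.9, -0.3, -159.6]
wrist_force: [-0.4, 0.6, -1.5]
opening: 0.0233
```

Run:
```python
from h import *
import pickle
delta([.4455,.0395,.24],eul(180,0,200.5))
o=bot.get_obs();R=toolR(o);P=o['ee_pos'];z=R[:,2]
for n in ['scene','top','wrist']:
    p=bot.camera(n); save(p,n+'4'); pickle.dump(p,open(n+'4.pkl','wb'))
    print(n,'axis tcp,center,collar-end,tip',[proj(p,P+z*d).round(1).tolist() for d in (-.026,0,.0438,.078,.1138,.1198)],'disc',proj(p,[.4455,.0395,.013]).round(1))
    print(bot.look_for(p,'gauge'),bot.look_for(p,'zero_disc'))
s=cv2.imread('pics/scene4.png')[150:300,240:440];cv2.imwrite('pics/s4z.png',cv2.convertScaleAbs(255*(cv2.resize(s,None,fx=4,fy=4,interpolation=2)/255.)**.5))
s=cv2.imread('pics/wrist4.png')[100:400,180:480];cv2.imwrite('pics/w4z.png',cv2.convertScaleAbs(255*(cv2.resize(s,None,fx=2,fy=2,interpolation=2)/255.)**.5))
```

```text
t 9.9 pos [0.4441 0.0396 0.1665] rot [ 179.9    -0.3  -159.64] F [-0.37  0.62 -1.53] op 0.0233 q [  5.1  -9.8 -11.2  88.9   0.  -15.3]
shift mm (tool now) [ -0.9  -0.5 -73.5] turn rad [ 0.0017 -0.0052 -0.0025]
shift in target axes [ -1.3  -0.6 -73.5]
scene axis tcp,center,collar-end,tip [[329.3, 162.9], [328.9, 175.7], [328.2, 196.1], [327.6, 211.2], [327.1, 226.2], [327.0, 228.7]] disc [325.9 242.7]
[{'rect': [320.1, 161.5, 15.9, 66.4], 'confidence': 0.67}] [{'rect': [271.4, 188.3, 40.6, 26.8], 'confidence': 0.94}, {'rect': [309.3, 235.8, 28.0, 18.3], 'confidence': 0.9}, {'rect': [405.4, 209.5, 37.4, 29.4], 'confidence': 0.8}]
top axis tcp,center,collar-end,tip [[331.6, 285.8], [330.9, 287.3], [329.8, 289.6], [329.0, 291.2], [328.2, 292.8], [328.1, 293.1]] disc [327.5 293.5]
[] [{'rect': [243.8, 348.3, 33.2, 34.3], 'confidence': 0.91}, {'rect': [414.8, 206.3, 115.9, 103.0], 'confidence': 0.57}, {'rect': [142.6, 200.0, 23.0, 106.0], 'confidence': 0.26}]
wrist axis tcp,center,collar-end,tip [[322.5, 328.3], [322.5, 298.7], [322.5, 265.4], [322.5, 247.8], [322.5, 233.9], [322.5, 231.9]] disc [321.5 224.6]
[{'rect': [287.6, 222.8, 68.2, 153.4], 'confidence': 0.7}] [{'rect': [283.8, 189.2, 70.9, 61.1], 'confidence': 0.91}, {'rect': [128.3, 0.0, 116.1, 101.8], 'confidence': 0.61}, {'rect': [514.6, 40.5, 111.2, 110.1], 'confidence': 0.6}]
```

View pics/s4z.png

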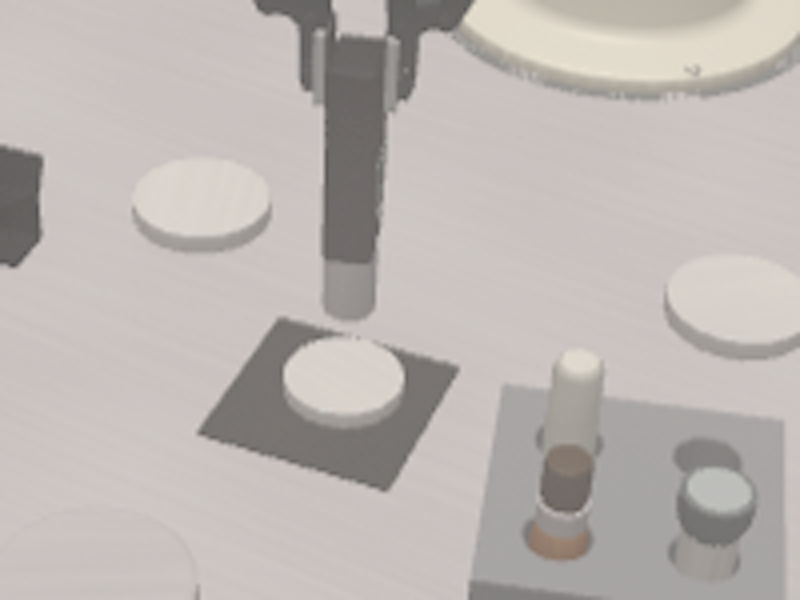

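View pics/w4z.png

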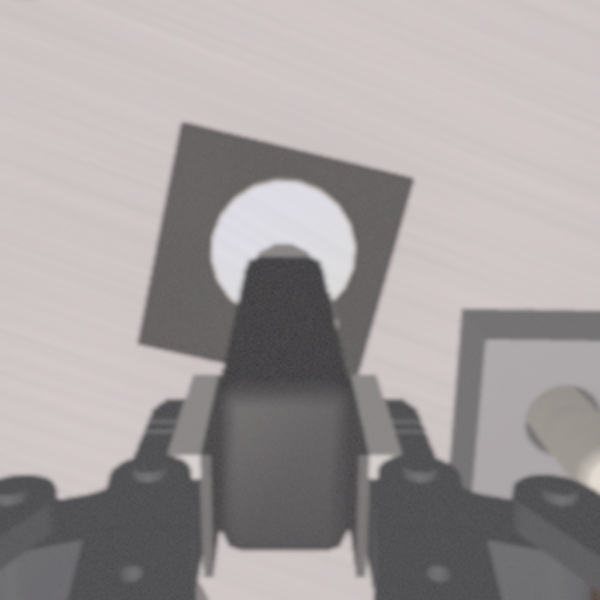

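Run:
```python
from h import *
delta([.4455,.0395,.138],eul(180,0,200.5))
```

```text
t 10.35 pos [0.4459 0.0399 0.1701] rot [ 1.7999e+02  2.0000e-02 -1.5962e+02] F [-0.66  0.45 -2.25] op 0.0231 q [  5.1  -9.8 -10.8  89.    0.  -15.3]
shift mm (tool now) [ 0.5 -0.3 32.1] turn rad [ 0.0001  0.0004 -0.0021]
shift in target axes [ 0.5 -0.3 32.1]
```

Emit:
servo_tool([
  [[0,0,15,0,0,0],[0,0,12,0,0,0],[0,0,6,0,0,0],[0,0,0,0,0,0],[0,0,0,0,0,0]],
])

```text
time: 10.85
ee_pos: [0.4457, 0.0399, 0.1369]
tcp_rot: [180.0, -0.0, -159.6]
wrist_force: [0.0, -0.2, -1.6]
opening: 0.0231
```

Emit:
servo_tool([
  [[0,0,1,0,0,0],[0,0,1,0,0,0],[0,0,1,0,0,0],[0,0,0,0,0,0],[0,0,0,0,0,0]],
])

```text
time: 11.35
ee_pos: [0.4457, 0.0399, 0.1337]
tcp_rot: [180.0, -0.0, -159.6]
wrist_force: [-0.2, -0.2, -0.7]
opening: 0.0233
```

Emit:
servo_tool([
  [[0,0,1,0,0,0],[0,0,1,0,0,0],[0,0,0,0,0,0],[0,0,0,0,0,0]],
])

```text
time: 11.75
ee_pos: [0.4457, 0.0399, 0.1318]
tcp_rot: [180.0, -0.0, -159.6]
wrist_force: [-1.3, -0.7, 0.2]
opening: 0.0234
```

Run:
```python
from h import *
delta([.4455,.0395,.1288],eul(180,0,200.5))
```

```text
t 11.75 pos [0.4457 0.0399 0.1318] rot [ 179.99   -0.   -159.62] F [-1.27 -0.69  0.22] op 0.0234 q [  5.1  -9.9 -15.1  84.8   0.  -15.3]
shift mm (tool now) [ 0.4 -0.3  3. ] turn rad [ 0.0003 -0.0001 -0.0022]
shift in target axes [ 0.4 -0.3  3. ]
```

Emit:
servo_tool([
  [[0,0,1,0,0,0],[0,0,0,0,0,0],[0,0,0,0,0,0]],
])

```text
time: 12.05
ee_pos: [0.4457, 0.0399, 0.1307]
tcp_rot: [180.0, -0.0, -159.6]
wrist_force: [-0.2, 0.9, 1.0]
opening: 0.0235
```

Emit:
servo_tool([
  [[0,0,1,0,0,0],[0,0,0,0,0,0],[0,0,0,0,0,0]],
])

```text
time: 12.35
ee_pos: [0.4457, 0.0399, 0.1297]
tcp_rot: [180.0, -0.0, -159.6]
wrist_force: [-0.7, -0.1, 1.4]
opening: 0.0231
```

Emit:
servo_tool([
  [[0,0,0.7,0,0,0],[0,0,0,0,0,0],[0,0,0,0,0,0]],
])

```text
time: 12.65
ee_pos: [0.4457, 0.0399, 0.129]
tcp_rot: [180.0, -0.0, -159.6]
wrist_force: [0.5, -0.3, 1.3]
opening: 0.0237
```

Emit:
servo_tool([
  [[0,0,0,0,0,0],[0,0,0,0,0,0]],
])

```text
time: 12.85
ee_pos: [0.4457, 0.0399, 0.129]
tcp_rot: [180.0, -0.0, -159.6]
wrist_force: [-0.4, 0.1, 1.2]
opening: 0.0235
```

Emit:
servo_tool([
  [[0,0,0,0,0,0],[0,0,0,0,0,0]],
])

```text
time: 13.05
ee_pos: [0.4457, 0.0399, 0.129]
tcp_rot: [180.0, -0.0, -159.6]
wrist_force: [0.3, -0.6, 1.4]
opening: 0.0232
```

Run:
```python
from h import *
delta([.4455,.0395,.1288],eul(180,0,200.5))
p=bot.camera('scene');save(p,'s5')
s=cv2.imread('pics/s5.png')[150:280,270:400];cv2.imwrite('pics/s5z.png',cv2.convertScaleAbs(255*(cv2.resize(s,None,fx=4.5,fy=4.5,interpolation=2)/255.)**.5))
F=[]
for i in range(4):
    bot.camera('wrist'); F.append(bot.get_obs()['wrist_force'][2])
print(F)
```

```text
t 13.05 pos [0.4457 0.0399 0.129 ] rot [ 1.7998e+02 -1.0000e-02 -1.5963e+02] F [ 0.26 -0.61  1.4 ] op 0.0232 q [  5.1  -9.9 -15.4  84.5   0.  -15.3]
shift mm (tool now) [ 0.3 -0.3  0.2] turn rad [ 0.0003 -0.0002 -0.0022]
shift in target axes [ 0.3 -0.3  0.2]
[np.float64(1.6230271443176487), np.float64(1.759538180772215), np.float64(1.7568653916507462), np.float64(2.436001737220973)]
```

View pics/s5z.png

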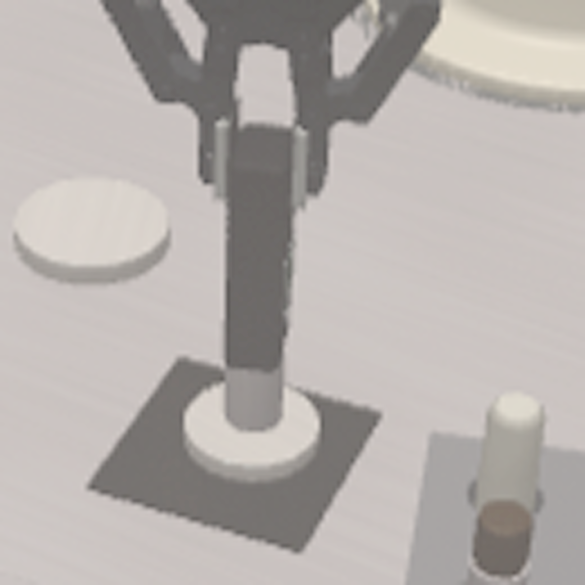

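Emit:
servo_tool([
  [[0,0,1,0,0,0],[0,0,0,0,0,0],[0,0,0,0,0,0]],
])

```text
time: 13.6
ee_pos: [0.4457, 0.0399, 0.128]
tcp_rot: [180.0, -0.0, -159.6]
wrist_force: [0.4, -0.5, 1.5]
opening: 0.0234
```

Emit:
servo_tool([
  [[0,0,0,0,0,0],[0,0,0,0,0,0],[0,0,0,0,0,0],[0,0,0,0,0,0],[0,0,0,0,0,0]],
])

```text
time: 14.1
ee_pos: [0.4457, 0.0399, 0.128]
tcp_rot: [180.0, -0.0, -159.6]
wrist_force: [0.5, 0.3, 2.6]
opening: 0.0234
```

Run:
```python
from h import *
F=[]
for i in range(8):
    bot.camera('wrist'); o=bot.get_obs(); F.append(o['wrist_force'])
print(np.mean(F,0),np.std(F,0),o['ee_pos'],o['tcp_rot'],o['time'])
```

```text
[ 0.41112713 -0.37021981  2.31015144] [0.38415998 0.19915645 0.49801768] [0.44565486 0.03988331 0.12793881] [ 1.79977598e+02 -1.83949305e-02 -1.59625362e+02] 14.5
```

Emit:
servo_tool([
  [[0,0,-10,0,0,0],[0,0,-20,0,0,0],[0,0,-20,0,0,0],[0,0,-20,0,0,0],[0,0,-20,0,0,0]],
])

```text
time: 15.0
ee_pos: [0.4453, 0.0399, 0.2189]
tcp_rot: [180.0, -0.1, -159.6]
wrist_force: [-0.3, -0.2, -2.3]
opening: 0.0232
```

Emit:
servo_tool([
  [[0,0,-15,0,0,0],[0,0,0,0,0,0],[0,0,0,0,0,0],[0,0,0,0,0,0]],
])

```text
time: 15.4
ee_pos: [0.4453, 0.0398, 0.2319]
tcp_rot: [180.0, -0.1, -159.6]
wrist_force: [0.8, 0.4, -1.8]
opening: 0.0232
```

Run:
```python
from h import *
import pickle
S,T=pickle.load(open('cams.pkl','rb'))
F=[]
for i in range(8):
    bot.camera('wrist'); o=bot.get_obs(); F.append(o['wrist_force'])
print(np.mean(F,0),np.std(F,0),o['ee_pos'],o['tcp_rot'],o['time'])
p=bot.camera('scene');print(bot.look_for(p,'zero_disc'))
g=lambda x:cv2.convertScaleAbs(255*(x[:,:,::-1]/255.)**.4)
cv2.imwrite('pics/t6.png',g(cv2.resize(T['color'][195:320,400:535],None,fx=5,fy=5,interpolation=2)))
```

```text
[-0.05472015 -0.43309387 -1.74026488] [0.52667325 0.45189773 0.45259346] [0.44564372 0.0398385  0.23281035] [ 1.79977155e+02 -3.12232961e-02 -1.59627547e+02] 15.8
[{'rect': [270.2, 190.7, 40.7, 23.0], 'confidence': 0.96}, {'rect': [407.4, 210.9, 35.9, 29.6], 'confidence': 0.87}, {'rect': [411.1, 267.3, 17.1, 26.2], 'confidence': 0.66}]
```

View pics/t6.png

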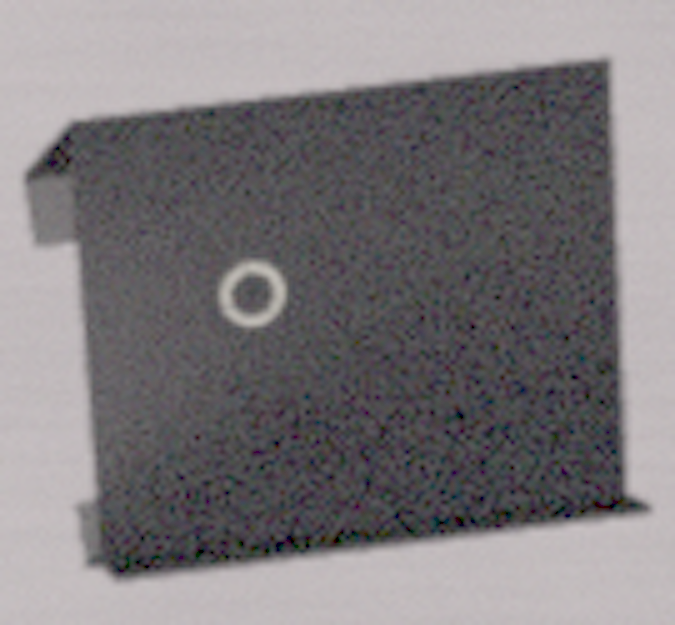

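Run:
```python
from h import *
import pickle
S,T=pickle.load(open('cams.pkl','rb'))
zs=lambda u,v:np.array([80+(u+.5)/4.4-.5,150+(v+.5)/4.4-.5]); zt=lambda u,v:np.array([400+(u+.5)/5-.5,195+(v+.5)/5-.5])
def yw(P,a,b,z):
    d=atz(P,*a,z)-atz(P,*b,z); return np.degrees(np.arctan2(-d[0],d[1])),np.linalg.norm(d)
print('rear T',yw(T,zt(77,122),zt(608,60),.099),'lip T',yw(T,zt(112,575),zt(650,508),.05))
print('rear S',yw(S,zs(525,313),zs(48,182),.099),'lip S',yw(S,zs(750,172),zs(335,68),.05),'base S',yw(S,zs(548,487),zs(105,352),.0))
print('ring T',atz(T,*zt(252,293),.0693),'S',atz(S,*zs(480,224),.0693))
psi=np.radians(7.5);a=np.radians(20)
ring=np.array([.5315,-.2248,.0693])
n=np.array([-np.sin(a)*np.cos(psi),-np.sin(a)*np.sin(psi),np.cos(a)])
# target: tool z=-n, tool x minimal twist from current: rotate current by minimal rotation about world y-ish
o=bot.get_obs();R=toolR(o);z=R[:,2]
ax=np.cross(z,-n);an=np.arccos(z@-n);Rt=Rot.from_rotvec(ax/np.linalg.norm(ax)*an).as_matrix()@R
print(n,Rot.from_matrix(Rt).as_euler('xyz',degrees=True))
np.save('Rt.npy',Rt);np.save('n.npy',n)
delta(ring+n*(.1192+.05),Rt); delta(ring+n*.1192,Rt)
```

```text
rear T (np.float64(7.9201438240246045), np.float64(0.2337392747335074)) lip T (np.float64(7.817959064888085), np.float64(0.23993763920320782))
rear S (np.float64(8.154586349526), np.float64(0.24018387591449283)) lip S (np.float64(7.774012568005925), np.float64(0.24010117371593137)) base S (np.float64(7.791537281916388), np.float64(0.23938113791011204))
ring T [ 0.53227577 -0.22401033  0.0693    ] S [ 0.53194118 -0.22534627  0.0693    ]
[-0.33909411 -0.04464259  0.93969262] [-175.36385655   19.47667513 -158.83029665]
t 15.9 pos [0.4457 0.0399 0.2329] rot [ 1.7998e+02 -2.0000e-02 -1.5962e+02] F [ 0.58  0.44 -1.41] op 0.0236 q [  5.1  -8.9  -3.   95.9   0.  -15.3]
shift mm (tool now) [  68.1 -265.1    4.5] turn rad [ 0.0781 -0.3406 -0.    ]
shift in target axes [  69.2 -264.8    1.8]
t 15.9 pos [0.4457 0.0399 0.2329] rot [ 1.7998e+02 -2.0000e-02 -1.5962e+02] F [ 0.58  0.44 -1.41] op 0.0236 q [  5.1  -8.9  -3.   95.9   0.  -15.3]
shift mm (tool now) [  51.4 -268.9   51.5] turn rad [ 0.0781 -0.3406 -0.    ]
shift in target axes [  69.2 -264.8   51.8]
```

Emit:
servo_tool([
  [[7.6,-29.5,-1,0,0,0],[7.6,-29.5,-1,0,0,0],[7.6,-29.5,-1,0,0,0],[7.6,-29.5,-1,0,0,0],[7.6,-29.5,-1,0,0,0]],
])

```text
time: 16.4
ee_pos: [0.4614, -0.1129, 0.238]
tcp_rot: [180.0, -0.0, -159.6]
wrist_force: [-0.2, 0.1, -1.7]
opening: 0.0232
```

Emit:
servo_tool([
  [[7.6,-29.5,0,0,0,0],[7.6,-29.5,0,0,0,0],[7.6,-29.5,0,0,0,0],[7.6,-29.5,0,0,0,0],[0,0,0,0,0,0]],
])

```text
time: 16.9
ee_pos: [0.474, -0.2357, 0.2371]
tcp_rot: [180.0, -0.1, -159.8]
wrist_force: [0.3, 0.9, -2.1]
opening: 0.0233
```

Emit:
servo_tool([
  [[0,0,0,0.02,-0.085,0],[0,0,0,0.02,-0.085,0],[0,0,0,0.02,-0.085,0],[0,0,0,0.018,-0.085,0],[0,0,0,0,0,0]],
])

```text
time: 17.4
ee_pos: [0.4725, -0.2324, 0.2378]
tcp_rot: [-175.3, 19.5, -158.9]
wrist_force: [0.6, 0.2, -2.5]
opening: 0.0235
```

Emit:
servo_tool([
  [[0,0,0,0,0,0],[0,0,0,0,0,0],[0,0,0,0,0,0]],
])

```text
time: 17.7
ee_pos: [0.4746, -0.2327, 0.2378]
tcp_rot: [-175.4, 19.4, -158.8]
wrist_force: [0.4, -1.3, -2.4]
opening: 0.0234
```

Run:
```python
from h import *
import pickle
psi=np.radians(7.85);a=np.radians(20)
ring=np.array([.532,-.2247,.0693]); n=np.array([-np.sin(a)*np.cos(psi),-np.sin(a)*np.sin(psi),np.cos(a)])
o=bot.get_obs();R=toolR(o);z=R[:,2]
ax=np.cross(z,-n);an=np.arccos(z@-n);Rt=Rot.from_rotvec(ax/np.linalg.norm(ax)*an).as_matrix()@R
np.save('Rt.npy',Rt);np.save('n.npy',n);print('err deg',np.degrees(an))
delta(ring+n*.1192,Rt)
P=o['ee_pos']
F=[]
for nme in ['scene','top','wrist']:
    p=bot.camera(nme); save(p,nme+'7'); pickle.dump(p,open(nme+'7.pkl','wb'));F.append(bot.get_obs()['wrist_force'])
    print(nme,'axis',[proj(p,P+z*d).round(1).tolist() for d in (0,.0438,.078,.1132,.1192)],'ring',proj(p,ring).round(1))
print(np.mean(F,0))
g=lambda x:cv2.convertScaleAbs(255*(x/255.)**.4)
s=cv2.imread('pics/scene7.png')[80:270,80:280];cv2.imwrite('pics/s7z.png',g(cv2.resize(s,None,fx=3,fy=3,interpolation=2)))
s=cv2.imread('pics/wrist7.png');cv2.imwrite('pics/w7z.png',g(s))
```

```text
err deg 0.1404664032995663
t 17.7 pos [ 0.4746 -0.2327  0.2378] rot [-175.4    19.37 -158.79] F [ 0.35 -1.25 -2.39] op 0.0234 q [-33.  -14.   -9.3  79.4  12.8 -51.7]
shift mm (tool now) [ 3.   0.8 59. ] turn rad [-0.0011 -0.0022 -0.    ]
shift in target axes [ 3.1  0.8 59. ]
scene axis [[193.0, 108.9], [191.7, 132.7], [190.7, 150.7], [189.7, 168.8], [189.5, 171.8]] ring [188.9 200.6]
top axis [[483.8, 268.9], [474.4, 264.1], [467.6, 260.7], [461.2, 257.5], [460.1, 256.9]] ring [450.3 253.3]
wrist axis [[321.8, 307.2], [321.8, 272.0], [321.8, 253.5], [321.9, 239.2], [321.9, 237.1]] ring [323.  217.5]
[ 0.52912959  0.71550983 -2.2703969 ]
```

View pics/s7z.png

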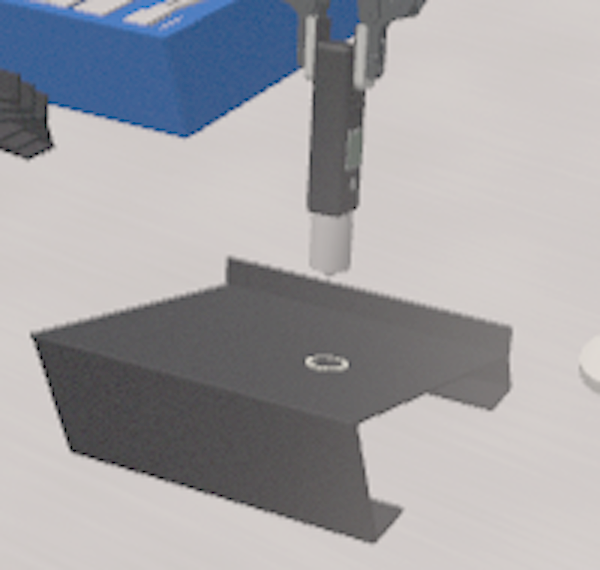

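View pics/w7z.png

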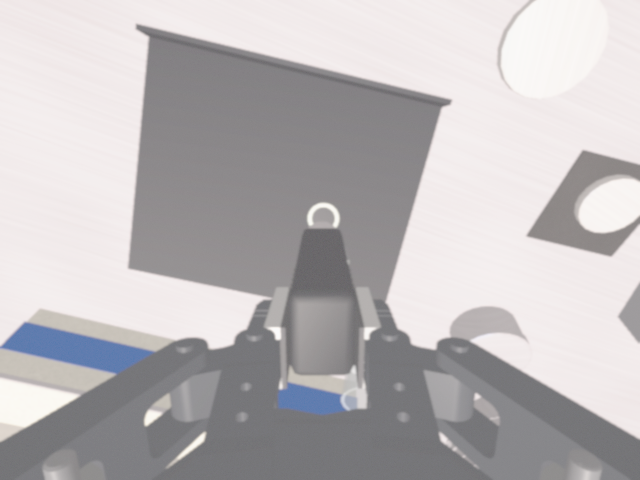

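Emit:
servo_tool([
  [[1,0.3,15,0,0,0],[1,0.3,15,0,0,0],[1,0.2,12,0,0,0],[0,0,8,0,0,0],[0,0,0,0,0,0]],
])

```text
time: 18.35
ee_pos: [0.4877, -0.2304, 0.1878]
tcp_rot: [-175.5, 19.4, -158.8]
wrist_force: [-0.2, -0.0, -1.7]
opening: 0.0232
```

Emit:
servo_tool([
  [[0,0,0,0,0,0],[0,0,0,0,0,0],[0,0,0,0,0,0]],
])

```text
time: 18.65
ee_pos: [0.4882, -0.2311, 0.1906]
tcp_rot: [-175.3, 19.5, -158.8]
wrist_force: [0.4, 0.2, -2.5]
opening: 0.0233
```

Run:
```python
from h import *
Rt=np.load('Rt.npy');n=np.load('n.npy')
ring=np.array([.532,-.2247,.0693])
delta(ring+n*.1192,Rt)
F=[]
o=bot.get_obs();P=o['ee_pos'];z=toolR(o)[:,2]
for nme in ['scene','wrist']*3:
    p=bot.camera(nme); save(p,nme+'8');F.append(bot.get_obs()['wrist_force'])
    if len(F)<3: print(nme,'tip',proj(p,P+z*.1192).round(1),'ring',proj(p,ring).round(1))
print(np.mean(F,0), 'along n',(np.array(F)@n).mean())
g=lambda x:cv2.convertScaleAbs(255*(x/255.)**.4)
s=cv2.imread('pics/scene8.png')[130:230,130:260];w=cv2.imread('pics/wrist8.png')[150:250,260:390]
cv2.imwrite('pics/c8.png',g(cv2.resize(np.hstack([s,w]),None,fx=3,fy=3,interpolation=2)))
```

```text
t 18.65 pos [ 0.4882 -0.2311  0.1906] rot [-175.32   19.48 -158.81] F [ 0.36  0.17 -2.5 ] op 0.0233 q [-31.9 -13.4 -14.1  73.6  12.5 -50.6]
shift mm (tool now) [-0.2  0.3  9.9] turn rad [-0.0027 -0.0004 -0.0005]
shift in target axes [-0.2  0.3  9.9]
scene tip [188.9 195.8] ring [188.9 200.6]
wrist tip [321.8 237. ] ring [322.7 234.1]
[-0.18942627 -0.31175878 -1.63968081] along n -1.4620522452596998
```

View pics/c8.png

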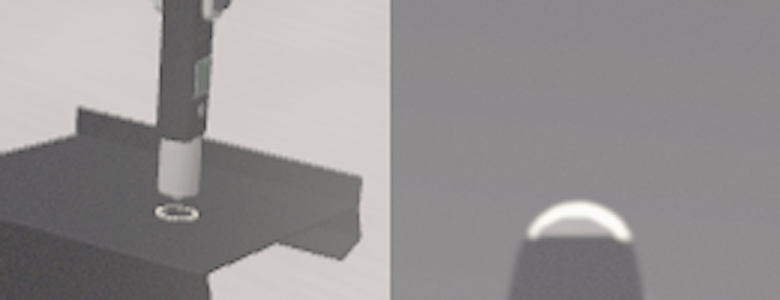

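Emit:
servo_tool([
  [[0,0.2,3,0,0,0],[0,0,3,0,0,0],[0,0,1,0,0,0],[0,0,0,0,0,0],[0,0,0,0,0,0]],
])

```text
time: 19.45
ee_pos: [0.4903, -0.2304, 0.1832]
tcp_rot: [-175.4, 19.4, -158.8]
wrist_force: [0.7, -0.2, -1.6]
opening: 0.0232
```

Emit:
servo_tool([
  [[0,0,1,0,0,0],[0,0,1,0,0,0],[0,0,1,0,0,0],[0,0,0,0,0,0],[0,0,0,0,0,0]],
])

```text
time: 19.95
ee_pos: [0.4914, -0.2303, 0.1806]
tcp_rot: [-175.4, 19.5, -158.8]
wrist_force: [-0.1, 0.3, -0.2]
opening: 0.0233
```

Emit:
servo_tool([
  [[0,0,1,0,0,0],[0,0,0,0,0,0],[0,0,1,0,0,0],[0,0,0,0,0,0],[0,0,0,0,0,0]],
])

```text
time: 20.45
ee_pos: [0.4921, -0.2302, 0.1787]
tcp_rot: [-175.4, 19.4, -158.8]
wrist_force: [-1.0, 0.4, 1.4]
opening: 0.0234
```

```bash
cat > m.py <<'E'
from h import *
Rt=np.load('Rt.npy');n=np.load('n.npy')
ring=np.array([.532,-.2247,.0693])
delta(ring+n*.1192,Rt)
F=[]
for i in range(8):
    p=bot.camera('scene');F.append(bot.get_obs()['wrist_force'])
print(np.mean(F,0), 'along n',(np.array(F)@n).mean())
E
python3 m.py
```

```text
t 20.45 pos [ 0.4921 -0.2302  0.1787] rot [-175.36   19.45 -158.81] F [-1.01  0.36  1.39] op 0.0234 q [-31.6 -13.1 -15.1  72.2  12.4 -50.3]
shift mm (tool now) [-0.4 -0.1 -2.7] turn rad [-0.0021 -0.0009 -0.0005]
shift in target axes [-0.4 -0.1 -2.7]
[-0.78867104 -0.17482503  0.90527188] along n 1.126057580796552
```

Emit:
servo_tool([
  [[0,0,0.9,0,0,0],[0,0,0,0,0,0],[0,0,0.9,0,0,0],[0,0,0,0,0,0],[0,0,0,0,0,0]],
])

```text
time: 21.35
ee_pos: [0.4927, -0.2301, 0.1769]
tcp_rot: [-175.4, 19.4, -158.8]
wrist_force: [-1.7, -0.4, 2.6]
opening: 0.0236
```

```bash
python3 m.py
python3 - <<'E'
from h import *
ring=np.array([.532,-.2247,.0693])
o=bot.get_obs();P=o['ee_pos'];z=toolR(o)[:,2]
for nme in ['scene','wrist','top']:
    p=bot.camera(nme); save(p,nme+'9')
    print(nme,'tip',proj(p,P+z*.115).round(1),'ring',proj(p,ring).round(1))
g=lambda x:cv2.convertScaleAbs(255*(x/255.)**.4)
s=cv2.imread('pics/scene9.png')[130:230,130:260];w=cv2.imread('pics/wrist9.png')[170:270,260:390]
cv2.imwrite('pics/c9.png',g(cv2.resize(np.hstack([s,w]),None,fx=3,fy=3,interpolation=2)))
E
```

```text
t 21.35 pos [ 0.4927 -0.2301  0.1769] rot [-175.36   19.45 -158.82] F [-1.66 -0.36  2.61] op 0.0236 q [-31.5 -13.  -15.3  72.   12.4 -50.2]
shift mm (tool now) [-0.5 -0.1 -4.5] turn rad [-0.002  -0.001  -0.0006]
shift in target axes [-0.5 -0.1 -4.5]
[-1.36072119 -0.49353788  2.19976309] along n 2.5511887174413124
scene tip [189.  200.7] ring [188.9 200.6]
wrist tip [321.9 238.4] ring [322.  239.3]
top tip [450.4 253.5] ring [450.3 253.3]
```

View pics/c9.png

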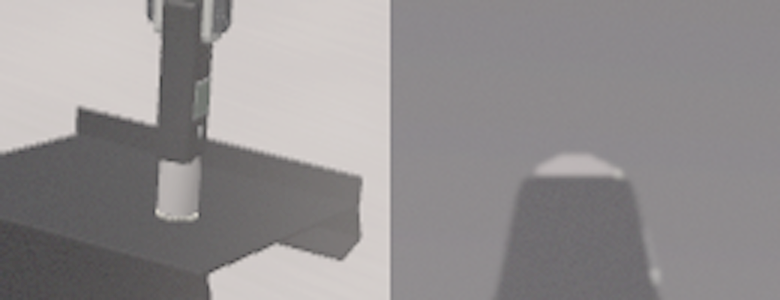

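View pics/scene9.png

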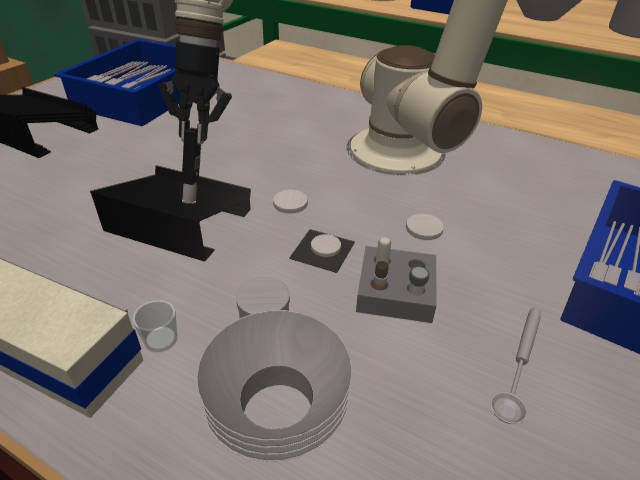

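Emit:
servo_tool([
  [[0,0,0,0,0,0],[0,0,0,0,0,0],[0,0,0,0,0,0],[0,0,0,0,0,0],[0,0,0,0,0,0]],
])

```text
time: 22.4
ee_pos: [0.4927, -0.2301, 0.1769]
tcp_rot: [-175.4, 19.4, -158.8]
wrist_force: [-2.5, -0.8, 2.4]
opening: 0.0235
```

Emit:
servo_tool([
  [[0,0,0,0,0,0],[0,0,0,0,0,0],[0,0,0,0,0,0],[0,0,0,0,0,0],[0,0,0,0,0,0]],
])

```text
time: 22.9
ee_pos: [0.4927, -0.2301, 0.1768]
tcp_rot: [-175.4, 19.4, -158.8]
wrist_force: [-1.0, -0.3, 2.1]
opening: 0.0232
```

Emit:
servo_tool([
  [[0,0,0,0,0,0],[0,0,0,0,0,0],[0,0,0,0,0,0],[0,0,0,0,0,0],[0,0,0,0,0,0]],
])

```text
time: 23.4
ee_pos: [0.4927, -0.2301, 0.1769]
tcp_rot: [-175.4, 19.4, -158.8]
wrist_force: [-0.6, -0.6, 2.6]
opening: 0.0232
```

Emit:
servo_tool([
  [[0,0,0,0,0,0],[0,0,0,0,0,0],[0,0,0,0,0,0],[0,0,0,0,0,0],[0,0,0,0,0,0]],
])

```text
time: 23.9
ee_pos: [0.4926, -0.2301, 0.1768]
tcp_rot: [-175.4, 19.4, -158.8]
wrist_force: [-0.8, 0.1, 3.6]
opening: 0.0232
```

```bash
python3 m.py && python3 -c "
from workcell import bot
bot.job_done()"
```

```text
t 23.9 pos [ 0.4926 -0.2301  0.1768] rot [-175.37   19.44 -158.82] F [-0.8   0.15  3.64] op 0.0232 q [-31.5 -13.  -15.3  72.   12.4 -50.2]
shift mm (tool now) [-0.5 -0.2 -4.6] turn rad [-0.0018 -0.0011 -0.0006]
shift in target axes [-0.5 -0.2 -4.6]
[-1.22722459 -0.55238773  2.37051361] along n 2.6691601230010065
the job is handed in; nothing more can be done
```

I took the gauge from the holder and zeroed it upright on the 60 mm disc on the mat. I then pressed it square to the slope on the ring and handed the job in with the gauge still held there, at about 24 s. No verdict came back.

- **Zeroing:** the push was about 4 N, so the tip was in about 4 mm. It was held like that for about 1.2 s, with the tip within about 2 mm of the disc's centre.
- **Reading:** the push was again about 4 N. The tip was in about 4.1 mm judged by the force and 4.6 mm judged by how far the arm moved; both are well over half way and short of flush. It was held steadily for more than 2.5 s. The angle was within 0.2° of the measured slope, and the tip's calculated position was within about 1 mm of the ring's centre.
- **Other things:** the last scene picture shows the disc still on its mat and nothing else visibly moved.

There was one minor disagreement: in the first top picture the stand's rear edge measured about 234 mm, against the given 240 mm. The other edges fit and the ring's position agreed between cameras, so I kept the measured pose.

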